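# Hang the gauge arm on the slotted upright

## Task

Hang the bare aluminium gauge arm on the slotted upright by its two hook tabs: feel them into the two upper slots, press the gauge arm in against the sprung plunger, then push it down until it is fully home on its stop, pressing the green pin, and let go. Be gentle and never force it: some 10 N of push is plenty and 20 N too much. Leave the spare blue arm and the other loose things where they are.

Things in the scene. Friction and masses are not known exactly. Their poses are not given: they have to be found in the camera images.
- upright: Slotted upright fixed to the table; origin on the table, x axis pointing into its front, y along its width, z up. Black granite foot 170 mm wide, 40 mm high, reaching 55 mm in front of the slot plate; grey frame 114 mm wide, 188 mm high. In front an aluminium slot plate, 78 mm wide, 5 mm thick, one column of three slots 40 mm apart, 182 mm high, 30 mm free space behind.
- slots (a point): NOMINAL middle between the two upper slots, on the plate's front face; axes as the upright. The plate was clamped on by hand: slots, plunger and pin truly lie up to 7 mm sideways (y) and 8 mm up or down (z) from nominal, different each time; depth (x) is exact. 3 mm below the true point a brass plunger stands 4 mm proud; 3 to 4.5 N push it in.
- low_slot (a point): NOMINAL centre of the lower of the two upper slots (120 mm above the table, 20 mm below point slots), on the front face, off by the same unknown amounts. Each slot is 10 mm wide and 22 mm high. The plate is rigid: 10 N of push on the gauge arm is plenty; the tabs' lever action multiplies it, and the contact forces on the upright must stay under 60 N in all.
- grip (a point): Grip centre of the bare aluminium gauge arm (about 0.22 kg) standing on the table: in a plain upright web 12 mm thick (y), 64 mm high, 45 mm above the arm's underside. x points along the arm to the hook tabs, z up. The web runs 22 mm to -x (then a lower bar to a round boss with a black knob) and 46 mm to +x, to a back plate 6 mm thick, 44 mm wide, 72 mm high.
- face (a point): Point on the outer face of the gauge arm's back plate, half-way between its two tabs: 52 mm along +x from grip and 36 mm above the underside; axes as grip. With the arm home it lies up to 2 mm in front of the slot plate and 9 mm below the true middle of the two slots. Plunger friction holds the arm wherever it is let go, so push it down (3 to 8 N move it) until it stops.
- tab (a point): Centre of the lower hook, 16 mm above the underside; the upper is 40 mm higher. Dark tabs 6 mm wide, 11.5 mm long from the back plate: a hook 16 mm high, 5 mm thick, on a neck 6.5 mm long whose lower side is 6 mm above the hook's lower end. They go straight into the slots (play 2 mm each side, 3 mm up and down), then down about 9 mm until the necks stand on the slots' lower ends.
- home_pin (a joint): Green spring pin (10 mm wide, pushed with under 2 N) on the slot plate, under the place of the arm's back plate. Value in m: 0 when free, growing as the arm pushes it down; about 0.005 when the arm is fully home.
- spare_arm: Spare arm painted blue, same shape without hook tabs, loose on the table. Origin under its web's middle, on the table. To be left alone.
- set_ring: Steel setting ring, 60 mm across, 22 mm high, loose. Leave alone.
- master: Steel master disc, 68 mm across, 12 mm high, loose. Leave alone.
- cleaner: White bottle with a blue cap, 52 mm across, 130 mm high, loose; origin under it. Leave alone.
- driver: Red-handled screwdriver lying on the table. Leave alone.
There are look-alikes about, which are no part of the job. Leave any purple look-alike of the upright alone. Leave any yellow look-alike of the part that bears grip alone.

How it is judged:
By the outcome, as a careful person would: the job done as asked, in the order asked, and still so for the second after the job is handed in, with the robot touching nothing.
It also fails if it takes over 72 s, if anything falls off the work surface, if the arm or the gripper's body presses on something with over 40 N, if the wrist force passes 120 N, or if a joint passes its speed limit or range.

## Robot

A 6-joint arm with a two-finger parallel gripper is mounted at the origin on the work surface. World frame = base frame: x ahead of the robot, y to its left, z up, the work surface at z = 0. Lengths are in m, angles in degrees, forces in N, time in s.
With the tool pointing down it reaches from about 0.3 to 0.85 m from the base axis. Payload 4.2 kg.
Tool frame: the origin (TCP) lies midway between the tips of the shut fingers; the grasp point (between the pads) lies ctrl.grip_depth behind it (ctrl.grip_depth is the distance from the TCP to the grasp point, in m); z points along the fingers, y is the line along which they close (so a half turn about z gives the same grasp; the last joint's range is limited). The gripper opens to 91 mm and grips with 3 to 60 N. Pads are 32 mm wide; open, the fingers measure 118 mm over their backs; the gripper's body (76 mm by 178 mm) begins 60 mm behind the grasp point.
Start: joints at [72.995, 18.312, 89.639, -0, 72.044, -1.146], TCP at [0.157, 0.553, 0.214] pointing down, gripper open.
Joint ranges: [-177.97, 177.97], [-48.28, 115.42], [12.27, 149.76], [-77.06, 257.06], [2.81, 150.46], [-146.56, 146.56]. Speed limits (degrees/s): [147.25, 147.25, 180, 180, 180, 180].

## Interface

Orientations are given as a 3x3 rotation matrix whose columns are the frame's x, y, z axes.
In Python, from station import ctrl gives the robot as it stands. Calls block until the motion is done:
- ctrl.goto(position, orientation): joint-space move of the TCP to a pose.
- ctrl.move_linear(position, v=0.15, ori=None, max_force=None): straight line of the TCP; ori=None keeps the orientation; v is the mean speed in m/s. With max_force (N) it stops when the force on the tool has changed by that much, and returns True; else False.
- ctrl.goto_joints(angles): joint-space move.
- ctrl.move_gripper(opening): finger opening in m; the grip force is fixed at half the most; returns when the fingers have stopped.
- ctrl.pause(seconds).
- ctrl.inverse_kinematics(position, orientation): joint angles nearest the present ones, or None.
- ctrl.camera(name): name is "scene" or "side" or "wrist"; returns a dict with "frame" (480x640x3 uint8, red, green, blue), "z_map" (480x640 float32, m along the optical axis (not along the pixel's ray), 0 where there is no reading), "K" (3x3 intrinsics, pixels), "cam_to_world" (4x4, takes a point from camera to world coordinates); the wrist camera has in their place "mount" (4x4, takes a point from camera to tool coordinates, whose origin is the TCP and whose axes are the flange's). Camera axes: x right, y down, z forward; pixel columns grow to the right and rows downward; lengths in m; the calibration is good to about 2 mm. A picture is of the moment at which its call begins: read the wrist's pose just before it.
A pose or a line that the arm cannot do raises ctrl.MotionError and nothing moves.
- ctrl.sign_off(): hands the job in; it is judged then, once.
Trained networks look in the newest picture that a camera, given by its name, has taken for a name from the list of things; names that differ only in an ending like _2 or _b are one class to them, and where a whole thing is asked for, a point or a joint stands for the part that bears it (a point fixed in the world has none). Each returns a list of dicts, best first, with "p" (0 to 1); they miss things now and then, are a little off and sometimes report something else, mostly with a low value. They report only what shows in the picture. A call takes as long as a camera call. They do not tell look-alikes from the thing itself.
- ctrl.boxes_of(camera, name): "position" ([x, y, z] in m, in world coordinates, good to about 4 mm: the middle of the surface that is visible of it).
- ctrl.silhouettes(camera, name): "region" (480x640 bool, what is visible of it).
Readings, each from a call of its own:
- ctrl.get_t(): time.
- ctrl.get_joint_pos(): joint angles.
- ctrl.get_joint_vel(): joint speeds.
- ctrl.get_joint_efforts(): joint torques, N m.
- ctrl.get_ee_pos(): TCP position.
- ctrl.get_orientation(): TCP orientation.
- ctrl.get_contact_force(): force on the tool from outside, world axes, zero at the start.
- ctrl.get_moment(): the same for the moment, N m.
- ctrl.get_finger_gap(): finger opening in m.
- ctrl.get_gripper_force(): force on a finger pad.
Only numpy, scipy, OpenCV 4.12 (cv2) and the standard library are available. Lean on these libraries where they do the work, as an engineer would, in place of code of your own. Each camera call takes 0.05 s, during which the arm holds its last target. There are 200 camera calls.

## Working session

There is one attempt and no reset: what is moved stays moved. The work goes in short steps, each a Python script; the robot and the scene stay as the last script left them, time stands still between calls to the robot, and variables do not carry over. Pictures are saved under pics/ and viewed, at most 10 in all, crops included, and the job is handed in when it is done.

```bash
mkdir -p pics; ls; python3 - <<'E'
from station import ctrl
import cv2,numpy as np
fr=[]
for c in ("scene","side"):
    d=ctrl.camera(c); fr.append(d["frame"]); np.savez(f"{c}.npz",**{k:d[k] for k in d if not isinstance(d[k],str)})
    cv2.imwrite(f"pics/{c}0.png",d["frame"][:,:,::-1])
    for n in ("upright","grip","slots","low_slot","face","tab","spare_arm","home_pin","cleaner"):
        try:
            print(c,n,[(np.round(b["position"],3).tolist(),round(b["p"],2)) for b in ctrl.boxes_of(c,n)][:4])
        except Exception as e: print(c,n,e)
print(ctrl.get_t(),ctrl.grip_depth)
E
```

```text
pics
scene upright [([0.582, 0.198, 0.042], 0.71), ([0.331, 0.195, 0.038], 0.7)]
scene grip [([0.649, -0.116, 0.034], 0.98), ([0.484, -0.103, 0.039], 0.6)]
scene slots [([0.578, 0.2, 0.041], 0.96), ([0.334, 0.195, 0.038], 0.86)]
scene low_slot [([0.578, 0.2, 0.044], 0.87), ([0.336, 0.196, 0.04], 0.65), ([0.303, 0.379, 0.078], 0.37)]
scene face [([0.488, -0.105, 0.041], 0.94), ([0.645, -0.114, 0.035], 0.92)]
scene tab [([0.482, -0.097, 0.042], 0.85), ([0.651, -0.116, 0.039], 0.59)]
scene spare_arm [([0.576, -0.295, 0.038], 0.85), ([0.581, 0.199, 0.043], 0.28)]
scene home_pin [([0.484, -0.101, 0.041], 0.33)]
scene cleaner [([0.305, 0.381, 0.08], 0.84)]
side upright [([0.308, 0.149, 0.038], 0.97), ([0.548, 0.14, 0.04], 0.82)]
side grip [([0.477, -0.124, 0.034], 0.97), ([0.647, -0.131, 0.036], 0.95)]
side slots [([0.542, 0.142, 0.042], 0.8), ([0.306, 0.151, 0.039], 0.77)]
side low_slot [([0.307, 0.144, 0.038], 0.91), ([0.326, -0.364, 0.022], 0.21)]
side face [([0.643, -0.125, 0.039], 0.81), ([0.472, -0.124, 0.039], 0.79)]
side tab [([0.476, -0.12, 0.041], 0.9), ([0.646, -0.127, 0.038], 0.64)]
side spare_arm [([0.573, -0.311, 0.044], 0.86), ([0.548, 0.142, 0.039], 0.73)]
side home_pin []
side cleaner [([0.286, 0.363, 0.097], 0.82), ([0.47, -0.122, 0.037], 0.7), ([0.324, -0.361, 0.024], 0.52)]
1.0 0.0188
```

View pics/scene0.png

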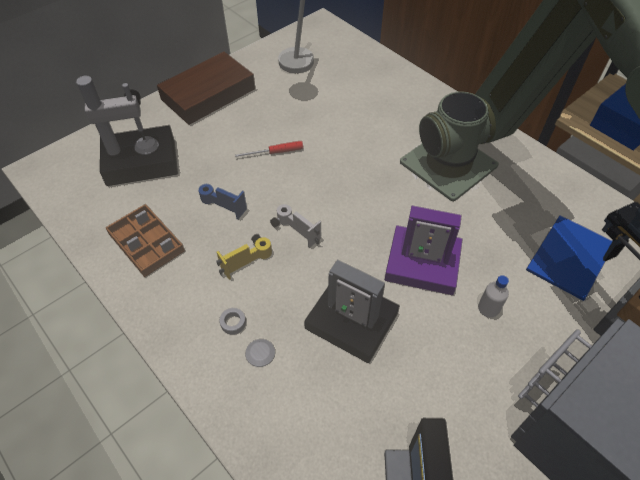

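View pics/side0.png

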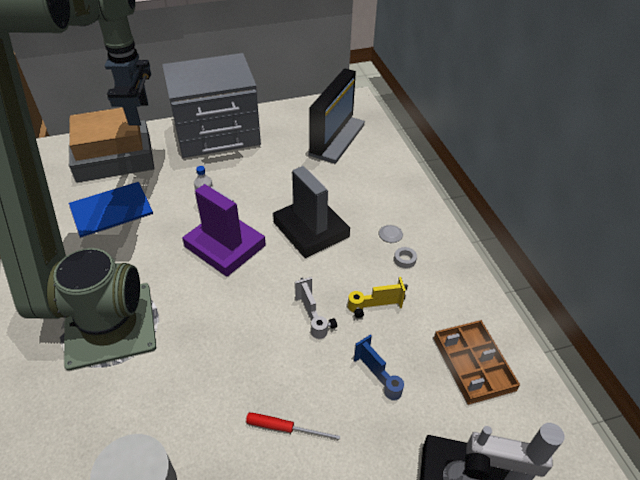

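Candidates for the gauge arm (scene picture): the bare aluminium one at (300,222), the yellow look-alike at (245,253) and the blue spare at (222,198). I choose (300,222), at world about (0.48,-0.11). For the upright, the grey one on a black foot is at (352,305) and the purple look-alike at (425,245). I choose the grey one, at about (0.57,0.18). Next I'll measure it from depth and take one close crop.

```bash
cat > h.py <<'E'
import numpy as np,cv2
def cloud(d,T=None):
    z=d["z_map"];K=d["K"];v,u=np.mgrid[:480,:640]
    P=np.stack([(u-K[0,2])/K[0,0]*z,(v-K[1,2])/K[1,1]*z,z],-1)
    T=d["cam_to_world"] if T is None else T
    W=P@T[:3,:3].T+T[:3,3]; W[z<=0]=np.nan
    return W
def down(yaw): # tool z down, tool x at yaw
    c,s=np.cos(np.radians(yaw)),np.sin(np.radians(yaw))
    return np.array([[c,s,0],[s,-c,0],[0,0,-1.]])
E
python3 - <<'E'
from h import *
a=[]
for c in("scene","side"):
    d=np.load(c+".npz");W=cloud(d);print(c,"cam",d["cam_to_world"][:3,3].round(3))
    for name,cx,cy,r in(("up",.565,.175,.16),("arm",.482,-.112,.09)):
        m=(np.hypot(W[...,0]-cx,W[...,1]-cy)<r)&(W[...,2]>.008)
        P=W[m];F=d["frame"][m]
        print(name,m.sum(),P.min(0).round(3),P.max(0).round(3))
        for lo,hi in((.033,.046),(.18,.2)) if name=="up" else ((.01,.04),(.04,.09)):
            q=P[(P[:,2]>lo)&(P[:,2]<hi)]
            if len(q)>8:print(lo,len(q),np.median(q[:,2]).round(4),cv2.minAreaRect(q[:,:2].astype(np.float32)*1000))
d=np.load("scene.npz")
im=d["frame"][185:370,190:475,::-1]
cv2.imwrite("pics/crop1.png",cv2.resize(im,None,fx=2.8,fy=2.8,interpolation=cv2.INTER_CUBIC))
E
```

```text
scene cam [1.014 0.579 1.15 ]
up 5738 [0.405 0.092 0.008] [0.657 0.301 0.194]
0.033 2672 0.0398 ((523.602294921875, 168.87045288085938), (232.27890014648438, 171.14419555664062), 17.498899459838867)
0.18 843 0.1878 ((559.3817749023438, 180.48162841796875), (45.144134521484375, 115.10050201416016), 18.397958755493164)
arm 867 [ 0.455 -0.18   0.008] [ 0.527 -0.032  0.076]
0.01 442 0.0273 ((481.1455383300781, -105.22103118896484), (66.49044036865234, 143.77426147460938), 14.367328643798828)
0.04 406 0.0579 ((479.17822265625, -104.2697525024414), (42.95627212524414, 144.5305938720703), 2.408712387084961)
side cam [ 0.258 -0.877  1.113]
up 3775 [0.405 0.069 0.008] [0.654 0.257 0.193]
0.033 1499 0.0378 ((522.845703125, 164.35971069335938), (227.88438415527344, 176.42234802246094), 17.55510711669922)
0.18 438 0.1858 ((552.7887573242188, 173.69509887695312), (39.28639221191406, 119.35633850097656), 19.638200759887695)
arm 886 [ 0.443 -0.184  0.008] [ 0.572 -0.037  0.075]
0.01 491 0.0307 ((485.1052551269531, -116.01383972167969), (115.74767303466797, 129.845703125), 49.316097259521484)
0.04 379 0.06 ((482.2391662597656, -108.47512817382812), (43.92478561401367, 144.207275390625), 8.361031532287598)
```

View pics/crop1.png

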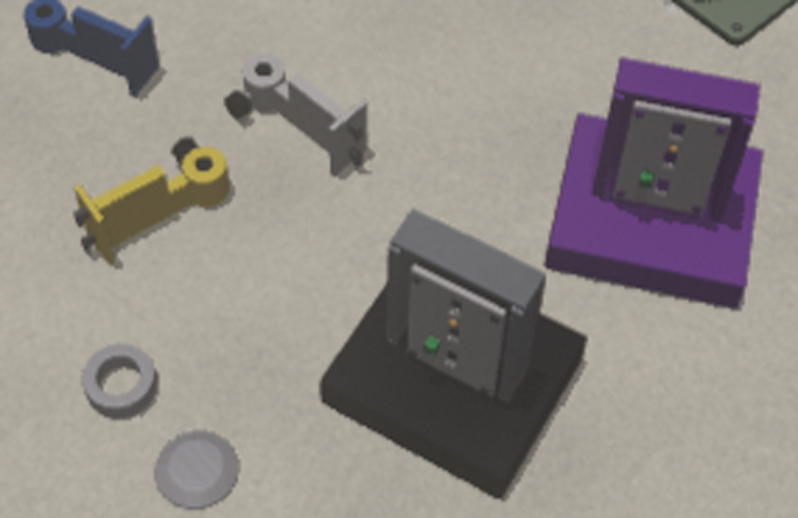

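The crop shows the bare arm at (300,110) with its black knob at the near end and dark tabs on the back plate at (358,150). The grey upright's plate faces the scene camera, with slots at (455,305) and (450,358), the plunger at (453,323) and the pin at (432,343). Next I look for a reachable wrist-camera view of the plate.

```bash
python3 - <<'E'
from station import ctrl
from h import *
d=ctrl.camera("wrist");M=d["mount"];print(M.round(3),d["K"].round(0).tolist())
a=np.radians(18);n=np.array([np.cos(a),np.sin(a),0]);c=np.array([.58,.19,.14])
R=M[:3,:3];best=[]
for el in range(15,75,5):
  for dist in(.18,.22,.26,.3):
    for az in(-30,-15,0,15,30):
      b=a+np.radians(az);e=np.radians(el)
      v=np.array([np.cos(b)*np.cos(e),np.sin(b)*np.cos(e),np.sin(e)])
      cam=c+dist*v
      z=-v
      for roll in range(0,360,30):
        x=np.cross(z,[0,0,1]);x/=np.linalg.norm(x);y=np.cross(z,x)
        r=np.radians(roll);X=x*np.cos(r)+y*np.sin(r)
        C=np.stack([X,np.cross(z,X),z],1)
        T=C@R.T;p=cam-T@M[:3,3]
        if p[2]<.1: continue
        j=ctrl.inverse_kinematics(p,T)
        if j is not None: best.append((el+abs(az)*.5+ (dist<.2)*10,el,dist,az,roll,np.round(p,3).tolist(),np.round(j).tolist()))
best.sort(key=lambda t:t[0])
for b in best[:14]:print(b[1:])
E
```

```text
[[-0.001 -0.958 -0.288  0.082]
 [ 1.    -0.001 -0.001  0.   ]
 [ 0.001 -0.288  0.958 -0.172]
 [ 0.     0.     0.     1.   ]] [[380.0, 0.0, 316.0], [0.0, 380.0, 240.0], [0.0, 0.0, 1.0]]
(15, 0.22, 0, 120, [0.613, 0.174, 0.162], [11.0, 65.0, 36.0, 14.0, 146.0, 40.0])
(15, 0.22, 0, 150, [0.607, 0.184, 0.173], [13.0, 61.0, 38.0, 7.0, 141.0, 64.0])
(15, 0.22, 0, 180, [0.602, 0.197, 0.177], [17.0, 60.0, 39.0, -1.0, 140.0, 89.0])
(15, 0.22, 0, 210, [0.598, 0.211, 0.173], [21.0, 61.0, 38.0, -9.0, 141.0, 114.0])
(15, 0.22, 0, 240, [0.598, 0.223, 0.162], [24.0, 65.0, 35.0, -16.0, 146.0, 138.0])
(15, 0.26, 0, 180, [0.639, 0.209, 0.187], [17.0, 66.0, 23.0, -1.0, 149.0, 89.0])
(20, 0.22, 0, 90, [0.617, 0.171, 0.151], [10.0, 67.0, 34.0, 17.0, 148.0, 12.0])
(20, 0.22, 0, 120, [0.611, 0.173, 0.165], [11.0, 62.0, 39.0, 13.0, 141.0, 37.0])
(20, 0.22, 0, 150, [0.605, 0.183, 0.175], [13.0, 58.0, 42.0, 6.0, 136.0, 63.0])
(20, 0.22, 0, 180, [0.599, 0.196, 0.178], [17.0, 56.0, 43.0, -1.0, 134.0, 89.0])
(20, 0.22, 0, 210, [0.596, 0.211, 0.175], [21.0, 58.0, 42.0, -8.0, 136.0, 115.0])
(20, 0.22, 0, 240, [0.596, 0.222, 0.165], [24.0, 62.0, 39.0, -14.0, 141.0, 141.0])
(20, 0.26, 0, 120, [0.647, 0.185, 0.178], [11.0, 68.0, 23.0, 17.0, 150.0, 42.0])
(20, 0.26, 0, 150, [0.64, 0.194, 0.188], [14.0, 63.0, 28.0, 8.0, 145.0, 65.0])
```

```bash
cat >> h.py <<'E'
def look(M,c,el,dist,azdeg,roll):
    b,e,r=np.radians([azdeg,el,roll])
    v=np.array([np.cos(b)*np.cos(e),np.sin(b)*np.cos(e),np.sin(e)]);z=-v
    x=np.cross(z,[0,0,1]);x/=np.linalg.norm(x);X=x*np.cos(r)+np.cross(z,x)*np.sin(r)
    T=np.stack([X,np.cross(z,X),z],1)@M[:3,:3].T
    return np.asarray(c)+dist*v-T@M[:3,3],T
def wrist(ctrl,name):
    T=np.eye(4);T[:3,3]=ctrl.get_ee_pos();T[:3,:3]=ctrl.get_orientation()
    d=ctrl.camera("wrist");T=T@d["mount"]
    np.savez(name+".npz",frame=d["frame"],z_map=d["z_map"],K=d["K"],cam_to_world=T,mount=d["mount"])
    cv2.imwrite(f"pics/{name}.png",d["frame"][:,:,::-1]);return d
E
python3 - <<'E'
from station import ctrl
from h import *
M=ctrl.camera("wrist")["mount"]
opts=[]
for el in(35,40,45,50):
  for dist in(.24,.27,.3,.33):
    p,T=look(M,[.58,.19,.13],el,dist,18,180);j=ctrl.inverse_kinematics(p,T)
    if j is not None: opts.append((el,dist,p,T,j));print(el,dist,p.round(3),T[:,2].round(2),np.round(j))
o=[q for q in opts if q[2][2]>.235]
if o:
    o=o[0];print("chosen",o[:2]);ctrl.move_linear([.157,.553,.3],v=.25)
    ctrl.goto(o[2],o[3]);wrist(ctrl,"w1")
    for n in("slots","low_slot","home_pin","upright"):
        print(n,[(np.round(b["position"],4).tolist(),round(b["p"],2)) for b in ctrl.boxes_of("wrist",n)][:3])
print(ctrl.get_t())
E
```

```text
35 0.24 [0.604 0.198 0.184] [-0.59 -0.19 -0.79] [ 17.  47.  52.  -1. 119.  89.]
35 0.27 [0.628 0.206 0.201] [-0.59 -0.19 -0.79] [ 17.  50.  44.  -1. 124.  89.]
35 0.3 [0.651 0.213 0.218] [-0.59 -0.19 -0.79] [ 17.  53.  35.  -1. 130.  89.]
35 0.33 [0.674 0.221 0.235] [-0.59 -0.19 -0.79] [ 17.  58.  22.  -1. 138.  89.]
40 0.24 [0.6   0.196 0.186] [-0.52 -0.17 -0.84] [ 17.  44.  57.  -0. 113.  89.]
40 0.27 [0.622 0.204 0.205] [-0.52 -0.17 -0.84] [ 17.  46.  50.  -0. 118.  89.]
40 0.3 [0.643 0.211 0.224] [-0.52 -0.17 -0.84] [ 17.  49.  42.  -0. 123.  89.]
40 0.33 [0.665 0.218 0.244] [-0.52 -0.17 -0.84] [ 17.  52.  32.  -1. 129.  89.]
45 0.24 [0.595 0.195 0.187] [-0.45 -0.15 -0.88] [ 17.  40.  62.  -0. 107.  89.]
45 0.27 [0.615 0.201 0.209] [-0.45 -0.15 -0.88] [ 17.  42.  55.  -0. 111.  89.]
45 0.3 [0.635 0.208 0.23 ] [-0.45 -0.15 -0.88] [ 17.  44.  48.  -0. 116.  89.]
45 0.33 [0.656 0.215 0.251] [-0.45 -0.15 -0.88] [ 17.  47.  40.  -0. 122.  89.]
50 0.24 [0.59  0.193 0.189] [-0.38 -0.12 -0.92] [ 17.  37.  66.  -0. 100.  89.]
50 0.27 [0.609 0.199 0.212] [-0.38 -0.12 -0.92] [ 17.  38.  61.  -0. 105.  89.]
50 0.3 [0.627 0.205 0.234] [-0.38 -0.12 -0.92] [ 17.  40.  54.  -0. 109.  89.]
50 0.33 [0.645 0.211 0.257] [-0.38 -0.12 -0.92] [ 17.  42.  47.  -0. 114.  89.]
chosen (35, 0.33)
slots [([0.3291, 0.2179, 0.093], 0.77), ([0.5828, 0.1888, 0.0603], 0.59)]
low_slot [([0.5847, 0.1871, 0.0595], 0.98), ([0.3252, 0.2245, 0.0984], 0.98)]
home_pin [([0.5938, 0.1762, 0.0892], 0.63)]
upright [([0.5801, 0.184, 0.0643], 0.97), ([0.3327, 0.2173, 0.0992], 0.95), ([0.7514, 0.0961, 0.0088], 0.24)]
4.075
```

View pics/w1.png

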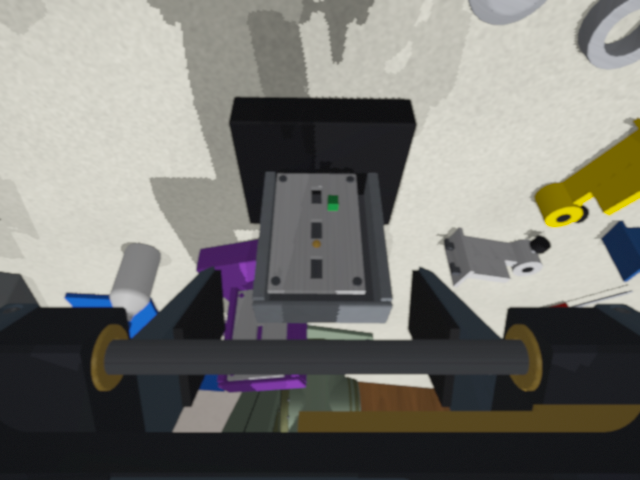

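```bash
python3 - <<'E'
from h import *
d=np.load("w1.npz");W=cloud(d)
m=(np.hypot(W[...,0]-.57,W[...,1]-.18)<.1)
top=W[m&(abs(W[...,2]-.187)<.006)];print("top",np.median(top[:,2]),cv2.minAreaRect(top[:,:2].astype(np.float32)*1000))
# plate: points front
q=m&(W[...,2]>.06)&(W[...,2]<.175)
P=W[q];a=np.radians(18);n=np.array([np.cos(a),np.sin(a)])
s=P[:,:2]@n;h=np.histogram(s,bins=np.arange(.55,.72,.002));
for c,e in zip(*h):
    if c>150:print(round(e,3),c)
E
```

```text
top 0.18902977468823803 ((556.7246704101562, 178.8408203125), (37.757537841796875, 113.78363800048828), 17.21281623840332)
0.566 451
0.568 1128
0.576 222
0.6 720
0.602 1545
0.604 221
0.606 5552
0.608 2686
```

The wrist picture shows the plate upside down. The lower slot is at (316,197), the two upper ones at (316,230) and (316,268), the plunger at (316,244) and the pin at (333,203). Now I fit the plane and slot openings precisely.

```bash
cat > plate.py <<'E'
from h import *
def plate(name):
    d=np.load(name+".npz");W=cloud(d);C=d["cam_to_world"][:3,3]
    a=np.radians(18);n=np.array([np.cos(a),np.sin(a),0])
    s=W@n;m=(np.hypot(W[...,0]-.57,W[...,1]-.18)<.1)&(W[...,2]>.06)&(W[...,2]<.178)&(s>.603)&(s<.612)
    P=W[m];ang=None
    for k in range(4):   # vertical plane: x cos+y sin=c
        c=np.median(P,0);U=np.linalg.svd(P[:,:2]-P[:,:2].mean(0),full_matrices=False)[2][1];U*=np.sign(U[0])
        r=(P[:,:2]-P[:,:2].mean(0))@U;P2=P[abs(r)<2.5*r.std()+1e-4];P=P2
    n=np.r_[U,0];dist=np.mean(P[:,:2]@U);yw=np.degrees(np.arctan2(U[1],U[0]))
    A=np.c_[P[:,2],np.ones(len(P))];tilt=np.linalg.lstsq(A,P[:,:2]@U,rcond=None)[0][0]
    print("plane yaw",yw,"dist",dist,"std",(P[:,:2]@U).std(),"tilt",np.degrees(tilt))
    # upright axes: x=-n, y = z cross x
    ex=-n;ey=np.cross([0,0,1],ex)
    D=W-C;t=(dist-C@n)/(D@n);H=C+D*t[...,None]   # ray hits on plane
    return d,W,H,n,ey,dist,W@n-dist
E
python3 - <<'E'
from plate import *
d,W,H,n,ey,dist,dep=plate("w1")
y=H@ey;z=H[...,2]
g=cv2.cvtColor(d["frame"],cv2.COLOR_RGB2GRAY);hsv=cv2.cvtColor(d["frame"],cv2.COLOR_RGB2HSV)
top=W[(abs(W[...,2]-.188)<.006)&(np.hypot(W[...,0]-.57,W[...,1]-.18)<.1)]
print("frame y range",np.percentile(top@ey,[0.5,50,99.5]),"mid",np.percentile(top@ey,[.5,99.5]).mean())
R=(z>.05)&(z<.185)&(abs(y-np.median(top@ey))<.035)
def cc(mask,nm):
    k,l,st,ce=cv2.connectedComponentsWithStats(mask.astype(np.uint8))
    for i in range(1,k):
        if st[i,4]>12:
            s=l==i;print(nm,"px",ce[i].round(1),st[i,4],"y %.4f..%.4f mid %.4f z %.4f..%.4f"%(y[s].min(),y[s].max(),(y[s].min()+y[s].max())/2,z[s].min(),z[s].max()))
cc(R&(dep<-.003),"depth");cc(R&(g<65),"dark");cc(R&(hsv[...,1]>90),"colour")
print(g[190:280:3,316],g[268,305:330],g[230,305:330])
E
```

```text
plane yaw 17.305249904592163 dist 0.6075938801706829 std 0.0005947230223227098 tilt 0.0386196417219581
frame y range [-0.06120871 -0.00504875  0.05065597] mid -0.005276372137290916
depth px [334.3 278.9] 630 y -0.0400..0.0299 mid -0.0050 z 0.0506..0.1850
depth px [316.5 195.9] 151 y -0.0146..-0.0059 mid -0.0103 z 0.0685..0.0876
depth px [316.2 229.7] 205 y -0.0153..-0.0054 mid -0.0103 z 0.1077..0.1278
depth px [316.5 267.9] 255 y -0.0150..-0.0057 mid -0.0104 z 0.1475..0.1678
dark px [357.7 191.5] 47 y 0.0286..0.0299 mid 0.0293 z 0.0506..0.0979
dark px [349.9 178.5] 26 y 0.0197..0.0258 mid 0.0228 z 0.0520..0.0575
dark px [316.  196.5] 108 y -0.0146..-0.0069 mid -0.0108 z 0.0724..0.0864
dark px [332.4 199.1] 57 y 0.0005..0.0083 mid 0.0044 z 0.0786..0.0862
dark px [363.1 253.6] 90 y 0.0289..0.0299 mid 0.0294 z 0.1003..0.1775
dark px [316.1 230. ] 137 y -0.0144..-0.0063 mid -0.0104 z 0.1111..0.1267
dark px [316.  268.6] 196 y -0.0150..-0.0066 mid -0.0108 z 0.1504..0.1669
dark px [356.8 280.8] 52 y 0.0192..0.0258 mid 0.0225 z 0.1666..0.1731
dark px [322.9 295.6] 284 y -0.0400..0.0299 mid -0.0050 z 0.1802..0.1850
colour px [332.5 203.1] 161 y -0.0006..0.0098 mid 0.0046 z 0.0774..0.0959
colour px [316.2 243.6] 47 y -0.0134..-0.0073 mid -0.0103 z 0.1299..0.1373
[ 67  23  43  44  53 102 104 104 104 104 114  53  43  42  43  42  70  89
 100 104 104 104 113  78  40  42  42  42  43  53] [103 103 104 104  99  84  61  47  44  42  43  42  43  43  43  47  59  81
  98 104 104 103 102 103 104] [104 103 104 104 101  89  68  50  44  42  42  43  44  44  44  50  66  86
  98 103 104 103 103 104 104]
```

```bash
python3 - <<'E'
from station import ctrl
from h import *
for y in(-90,90):
  for nm,p,yy in(("arm",[.482,-.1,.19],y),("arm2",[.482,-.1,.03],y),("up",[.6,.2,.16],y+107)):
    j=ctrl.inverse_kinematics(p,down(yy));print(y,nm,None if j is None else np.round(j))
p=ctrl.get_ee_pos();ctrl.move_linear([p[0],p[1],.3],v=.2)
ctrl.goto([.482,-.105,.17],down(-90));wrist(ctrl,"w2")
for n in("grip","face","tab"):
    print(n,[(np.round(b["position"],4).tolist(),round(b["p"],2)) for b in ctrl.boxes_of("wrist",n)][:3])
print(ctrl.get_t())
W=cloud(np.load("w2.npz"))
m=(np.hypot(W[...,0]-.482,W[...,1]+.11)<.1)
for lo,hi in((.058,.069),(.069,.085),(.012,.05)):
    q=W[m&(W[...,2]>lo)&(W[...,2]<hi)]
    print(lo,len(q),q.min(0).round(3),q.max(0).round(3),np.median(q[:,2]).round(4),cv2.minAreaRect(q[:,:2].astype(np.float32)*1000))
E
```

```text
-90 arm None
-90 arm2 None
-90 up [17. 26. 86. -0. 68. 90.]
90 arm [-13.  12. 102.  -0.  66. -13.]
90 arm2 [-13.  22. 114.  -0.  43. -13.]
90 up [ 17.  26.  86.  -0.  68. -90.]Traceback (most recent call last):
  File "<stdin>", line 6, in <module>
station.MotionError: the arm cannot follow that straight line within its joint ranges
```

```bash
python3 - <<'E'
from station import ctrl
from h import *
ctrl.goto([.62,.16,.33],down(60))
ctrl.goto([.482,-.105,.17],down(88));wrist(ctrl,"w2")
for n in("grip","face","tab"):
    print(n,[(np.round(b["position"],4).tolist(),round(b["p"],2)) for b in ctrl.boxes_of("wrist",n)][:3])
print(ctrl.get_t())
W=cloud(np.load("w2.npz"))
m=(np.hypot(W[...,0]-.482,W[...,1]+.11)<.1)
for lo,hi in((.058,.069),(.069,.085),(.012,.05)):
    q=W[m&(W[...,2]>lo)&(W[...,2]<hi)]
    print(lo,len(q),q.min(0).round(3),q.max(0).round(3),np.median(q[:,2]).round(4),cv2.minAreaRect(q[:,:2].astype(np.float32)*1000))
E
```

```text
grip [([0.6508, -0.1138, 0.041], 0.74), ([0.4802, -0.1259, 0.0408], 0.7)]
face [([0.4827, -0.1204, 0.0393], 0.92), ([0.6535, -0.1173, 0.0452], 0.89)]
tab [([0.6512, -0.1136, 0.0426], 0.63)]
6.3667
0.058 1649 [ 0.454 -0.119  0.058] [ 0.496 -0.034  0.069] 0.0651 ((470.7683410644531, -75.67488098144531), (84.40037536621094, 41.494293212890625), 81.56806182861328)
0.069 570 [ 0.453 -0.053  0.069] [ 0.497 -0.044  0.075] 0.0729 ((475.0304870605469, -48.42190933227539), (43.87240219116211, 6.2320475578308105), 4.0594563484191895)
0.012 3469 [ 0.453 -0.179  0.012] [ 0.582 -0.034  0.05 ] 0.0403 ((519.9977416992188, -102.87281799316406), (122.924560546875, 145.58631896972656), 5.184633731842041)
```

View pics/w2.png

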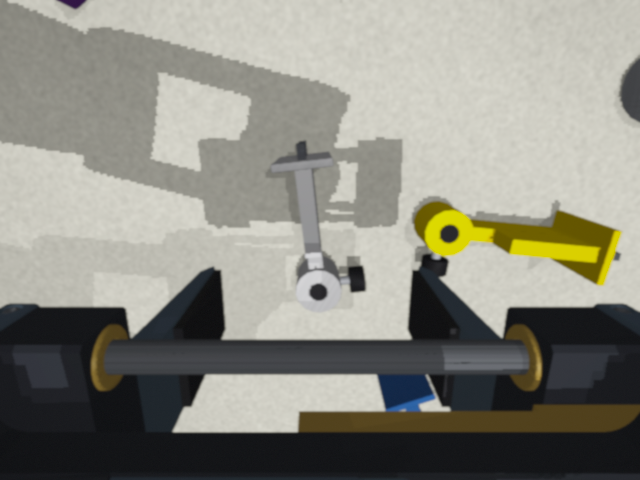

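The arm stands alone at about (308,215), with its tabs up at (302,148) and its knob at (356,278). The web is clear for the fingers on both sides. I refine the yaw from the web top and grasp.

```bash
python3 - <<'E'
from station import ctrl
from h import *
W=cloud(np.load("w2.npz"))
m=(np.hypot(W[...,0]-.4785,W[...,1]+.09)<.05)&(abs(W[...,2]-.065)<.003)&(W[...,1]<-.058)&(W[...,1]>-.117)
q=W[m];r=cv2.minAreaRect(q[:,:2].astype(np.float32)*1000);print(len(q),np.median(q[:,2]),r)
vx,vy,x0,y0=cv2.fitLine(q[:,:2].astype(np.float32),cv2.DIST_L2,0,0,0).ravel()
yaw=np.degrees(np.arctan2(vy,vx))%180;print("web yaw",yaw,"x at y=-.0973",x0+vx/vy*(-.0973-y0))
yaw=(yaw+94.06)/2
c=np.array([.4750,-.0484]);u=np.array([np.cos(np.radians(yaw)),np.sin(np.radians(yaw))])
g=c-.049*u; wx=x0+vx/vy*(g[1]-y0);print("grip",g,wx)
assert abs(wx-g[0])<.003
g[0]=(g[0]+wx)/2
zt=.045+.003-ctrl.grip_depth
ctrl.move_gripper(.05)
ctrl.goto([g[0],g[1],.12],down(yaw))
f=ctrl.move_linear([g[0],g[1],zt],v=.08,max_force=6);print("hit",f,ctrl.get_ee_pos())
if not f:
    ctrl.move_gripper(0.0);print("gap",ctrl.get_finger_gap(),ctrl.get_gripper_force(),ctrl.get_t())
    np.save("g.npy",[*g,yaw])
E
```

```text
1250 0.06509961958656085 ((477.81195068359375, -87.48087310791016), (12.02639389038086, 59.5057258605957), 4.096206188201904)
web yaw 94.36954 x at y=-.0973 0.4785768
grip [ 0.47860127 -0.09726748] 0.4785743276330829
hit False [ 0.47901883 -0.09738184  0.0296487 ]
gap 0.011723658960120622 29.99847885221243 9.4083
```

The grasp is good: the gap is 11.7 mm for a 12 mm web. I lift and carry it to stand-off in front of the plate.

```bash
cat > ins.py <<'E'
from h import *
from station import ctrl
Y=17.3;n=np.array([np.cos(np.radians(Y)),np.sin(np.radians(Y)),0]);ey=np.cross([0,0,1],-n);DIST=.6076;R=down(180+Y)
def pos(gap,y,fz):  # TCP for face at gap before plate, lateral y, height fz
    return n*(DIST+gap+.052)+ey*y+np.array([0,0,fz+.009-.0156])
def where():
    p=np.array(ctrl.get_ee_pos());return [round(1000*v,2) for v in(p@n-DIST-.052,p@ey,p[2]-.009+.0156)]
def F():
    f=np.array(ctrl.get_contact_force());return [round(float(v),2) for v in(f@n,f@ey,f[2])]
E
python3 - <<'E'
from ins import *
p=np.array(ctrl.get_ee_pos());print(F())
ctrl.move_linear([p[0],p[1],.28],v=.2);print(F(),ctrl.get_finger_gap())
q=pos(.06,-.0104,.137);q2=q.copy();q2[2]=.28
j=ctrl.inverse_kinematics(q,R);print(np.round(j))
ctrl.goto(q2,R);ctrl.move_linear(q,v=.15);ctrl.pause(.2)
print(where(),F(),ctrl.get_moment(),ctrl.get_finger_gap(),ctrl.get_t())
wrist(ctrl,"w3");d=ctrl.camera("scene");cv2.imwrite("pics/s3.png",cv2.resize(d["frame"][230:370,280:430,::-1],None,fx=4,fy=4,interpolation=cv2.INTER_CUBIC))
E
```

```text
[0.5, -0.66, -0.31]
[0.07, 0.36, -2.54] 0.012136000192385846
[ 17.  34.  75.  -0.  71. -90.]
[np.float64(60.47), np.float64(-10.42), np.float64(138.03)] [-0.76, 0.93, -2.24] [0.00306685 0.05800463 0.02488097] 0.011803325007394427 13.575
```

View pics/w3.png

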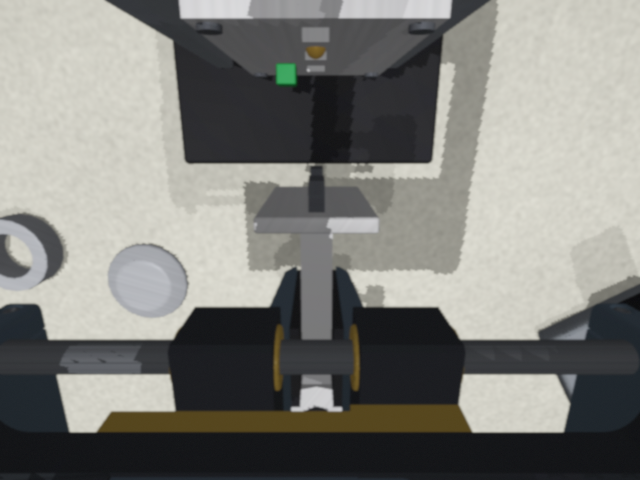

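The view is aligned: tab at (316,180), slots and plunger in column 316, upper slot at (316,35). Feel in slowly.

```bash
python3 - <<'E'
from ins import *
z=.136
ctrl.move_linear(pos(.018,-.0104,z),v=.06);ctrl.pause(.2);print(where(),F())
h=ctrl.move_linear(pos(.0055,-.0104,z),v=.015,max_force=3);print(h,where(),F(),ctrl.get_moment(),ctrl.get_t())
E
```

```text
[np.float64(18.32), np.float64(-10.39), np.float64(135.86)] [-0.68, 0.04, -1.99]
False [np.float64(5.62), np.float64(-10.42), np.float64(136.04)] [0.13, -0.78, -3.02] [ 0.00781617  0.04152184 -0.00670285] 15.7083
```

The tabs are about 6 mm into the slots without contact. Now I press against the plunger.

```bash
python3 - <<'E'
from ins import *
z=.136
for gap,mf in((.003,4),(.0015,7),(.0005,8),(-.0005,8),(-.0015,8)):
    h=ctrl.move_linear(pos(gap,-.0104,z),v=.008,max_force=mf);print(gap,h,where(),F())
    if F()[0]>7.5 : break
print(ctrl.get_moment(),ctrl.get_finger_gap(),ctrl.get_t())
E
```

```text
0.003 False [np.float64(3.67), np.float64(-10.39), np.float64(136.13)] [2.18, -0.3, -3.61]
0.0015 False [np.float64(1.88), np.float64(-10.4), np.float64(136.11)] [3.08, 0.27, -2.89]
0.0005 False [np.float64(0.69), np.float64(-10.37), np.float64(136.07)] [4.14, -0.29, -3.13]
-0.0005 False [np.float64(0.13), np.float64(-10.43), np.float64(136.13)] [5.0, 0.26, -3.56]
-0.0015 False [np.float64(0.16), np.float64(-10.41), np.float64(136.25)] [7.47, -0.37, -5.41]
[ 0.41402521 -1.2056362   0.01480398] 0.011984833114199733 17.325
```

```bash
python3 - <<'E'
from ins import *
g=.0002
ctrl.move_linear(pos(g,-.0104,.136),v=.008);ctrl.pause(.2);f0=F();print(where(),f0)
for k in range(1,14):
    h=ctrl.move_linear(pos(g,-.0104,.136-.001*k),v=.01,max_force=8);f=F();print(k,h,where(),f,round(ctrl.get_moment()[1],2))
    if h or f[2]>7: break
print(ctrl.get_finger_gap(),ctrl.get_t())
E
```

```text
[np.float64(0.15), np.float64(-10.42), np.float64(136.05)] [4.18, 0.7, -2.97]
1 False [np.float64(0.25), np.float64(-10.4), np.float64(135.18)] [3.87, -0.12, -1.3] -0.64
2 False [np.float64(0.16), np.float64(-10.39), np.float64(133.96)] [4.17, -0.08, -1.04] -0.65
3 False [np.float64(0.12), np.float64(-10.39), np.float64(132.82)] [4.74, -0.15, -2.8] -0.63
4 False [np.float64(0.1), np.float64(-10.38), np.float64(131.71)] [3.42, 0.61, -2.12] -0.72
5 False [np.float64(0.19), np.float64(-10.42), np.float64(130.76)] [4.52, -0.91, -1.61] -0.69
6 False [np.float64(0.24), np.float64(-10.39), np.float64(129.97)] [3.98, 0.52, -2.41] -0.71
7 False [np.float64(0.27), np.float64(-10.38), np.float64(128.98)] [4.38, 0.75, -1.11] -0.73
8 False [np.float64(0.22), np.float64(-10.42), np.float64(127.85)] [4.36, 0.53, -1.53] -0.67
9 False [np.float64(0.22), np.float64(-10.39), np.float64(126.85)] [4.76, -0.12, -0.94] -0.74
10 False [np.float64(0.3), np.float64(-10.39), np.float64(126.46)] [4.28, -0.72, 3.0] -0.37
11 False [np.float64(0.44), np.float64(-10.41), np.float64(126.12)] [3.42, 0.29, 4.57] -0.18
12 False [np.float64(0.77), np.float64(-10.42), np.float64(125.63)] [3.93, 0.89, 8.17] -0.18
0.01177558462114828 20.8917
```

```bash
python3 - <<'E'
from ins import *
ctrl.move_linear(pos(.0004,-.0104,.1258),v=.01);ctrl.pause(.2);print(where(),F())
ctrl.move_gripper(.045);ctrl.pause(.2);print(where(),F(),ctrl.get_finger_gap())
p=np.array(ctrl.get_ee_pos());ctrl.move_linear([p[0],p[1],.27],v=.12);print(F())
wrist(ctrl,"w4")
q=np.array([p[0],p[1],.27])+n*.12+ey*.0
try: ctrl.move_linear(q,v=.2)
except ctrl.MotionError as e: print(e)
d=ctrl.camera("scene");cv2.imwrite("pics/s4.png",cv2.resize(d["frame"][235:365,290:430,::-1],None,fx=5,fy=4.6,interpolation=cv2.INTER_CUBIC))
np.savez("s4.npz",**{k:d[k] for k in("frame","z_map","K","cam_to_world")})
for nm in("w4","s4"):
    W=cloud(np.load(nm+".npz"));s=W@n-DIST;y=W@ey+.0104;z=W[...,2]
    for t,m in(("back top",(s>-.001)&(s<.01)&(abs(y)<.02)&(z>.155)&(z<.172)),("web top",(s>.012)&(s<.065)&(abs(y)<.006)&(z>.13)&(z<.175))):
        print(nm,t,m.sum(),np.percentile(z[m],[5,50,95]).round(4) if m.sum() else "",np.median(y[m]).round(4) if m.sum() else "", np.polyfit(s[m],z[m],1).round(4) if m.sum()>5 else "")
print(ctrl.get_t())
E
```

```text
[np.float64(0.7), np.float64(-10.42), np.float64(125.71)] [5.18, -0.73, 1.27]
[np.float64(0.37), np.float64(-10.41), np.float64(125.8)] [-0.67, 0.22, 0.88] 0.044921578521800856
[0.46, -0.34, 0.25]
w4 back top 508 [0.1613 0.1633 0.1645] -0.0002 [-0.1601  0.1639]
w4 web top 969 [0.153  0.1544 0.1558] -0.0002 [-0.0321  0.1556]
s4 back top 118 [0.1565 0.1624 0.1704] 0.0011 [-0.5628  0.1655]
s4 web top 39 [0.1521 0.1551 0.1576] -0.001 [-0.0358  0.1559]
24.5583
```

View pics/s4.png

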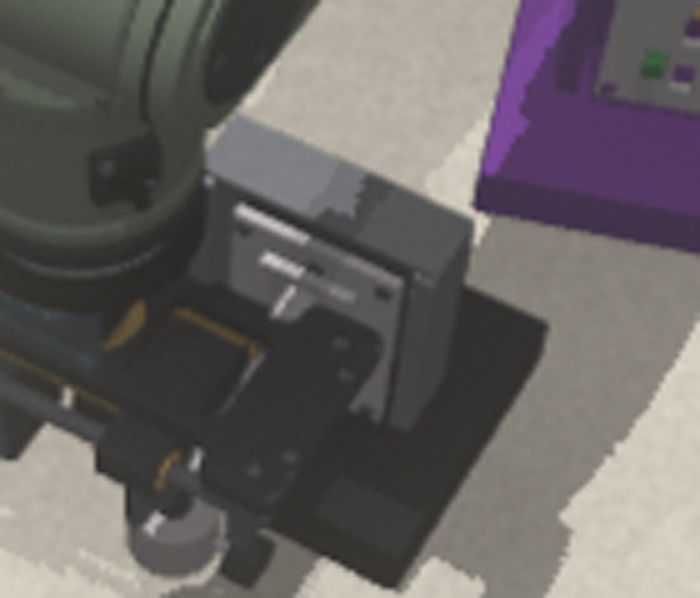

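View pics/w4.png

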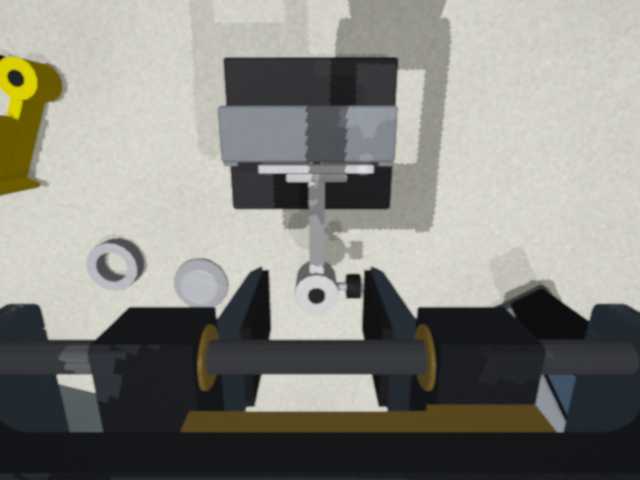

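The arm hangs in the slots: its back plate at (316,178) lies against the plate, and the measured face height of 127.3 mm matches the expected 127.8 mm. I confirm with one gentle press from above with shut fingers, then clear the view.

```bash
python3 - <<'E'
from ins import *
ctrl.move_gripper(0.0)
def P(s,z): return n*(DIST+s)+ey*(-.0106)+np.array([0,0,z])
ctrl.move_linear(P(.030,.27),v=.2);ctrl.move_linear(P(.030,.165),v=.12);ctrl.pause(.2);f0=F();print(f0)
z=.160
while z>.146:
    h=ctrl.move_linear(P(.030,z),v=.01,max_force=7);f=F();print(round(z,4),h,ctrl.get_ee_pos()[2].round(4),f)
    if h or f[2]-f0[2]>6:break
    z-=.001
ctrl.move_linear(P(.030,.3),v=.12)
ctrl.goto([.45,-.1,.35],down(100));ctrl.pause(.2)
d=ctrl.camera("scene");cv2.imwrite("pics/s5.png",cv2.resize(d["frame"][235:365,290:430,::-1],None,fx=5,fy=4.6,interpolation=cv2.INTER_CUBIC))
print([(np.round(b["position"],3).tolist(),round(b["p"],2)) for b in ctrl.boxes_of("scene","spare_arm")],ctrl.get_t())
E
```

```text
[-0.38, -0.22, -0.58]
0.16 False 0.1599 [1.33, -0.58, 0.25]
0.159 False 0.1589 [0.5, -0.77, 0.26]
0.158 False 0.1579 [0.1, 0.86, -0.07]
0.157 False 0.1569 [-0.27, 0.25, -0.26]
0.156 False 0.1559 [-0.91, -0.06, -0.2]
0.155 False 0.1549 [-0.48, 0.62, -0.58]
0.154 False 0.1544 [-0.27, -0.29, 2.01]
0.153 False 0.1542 [-1.97, -0.11, 6.02]
[([0.576, -0.296, 0.042], 0.77)] 32.8
```

View pics/s5.png

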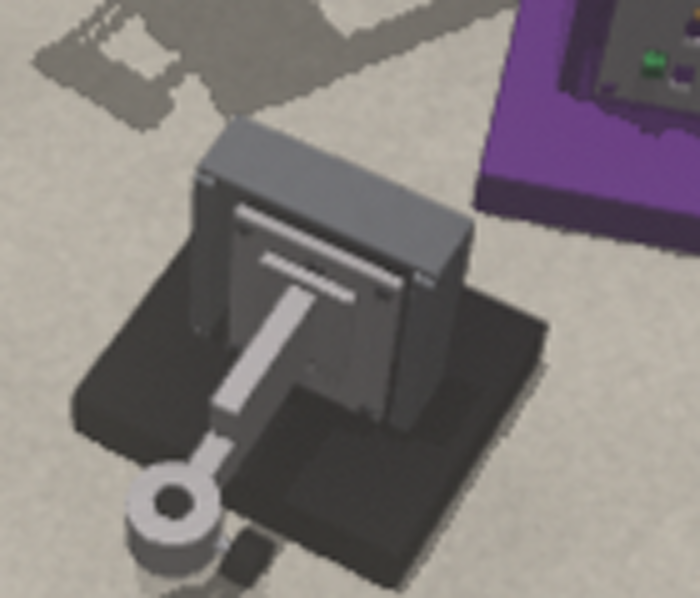

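The arm hangs straight on the plate with its back plate at (308,275). The press met a solid stop, with 6 N giving no further travel, so it is home. The robot is clear, so I hand in.

```bash
python3 -c "
from station import ctrl
print(ctrl.sign_off())"
```

```text
the job is handed in; nothing more can be done
None
```

The gauge arm hangs by both tabs in the two upper slots, down on its stop and released, and the job is handed in. The green pin was hidden behind the arm, so I judged it pressed from the arm's height and a firm stop under a gentle second press.

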